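# Point out the bottle without a nozzle and the nozzle that fits it

### The job

One of the three squeeze bottles has lost its nozzle: show your helper what to put right. Point at the open bottle, holding the fingertips a few centimetres above its mouth for two seconds, then point in the same way at the spare nozzle in the tray that fits it, the bigger of the two, and finish still pointing there. Touch none of the bottles, nor the tray or anything in it, and do not bring the fingers low over any other bottle or nozzle on the way.

Things in the scene. Friction and masses are not known exactly. Their poses are not given: they have to be found in the camera images.
- open_mouth (a point): centre of the open mouth of the squeeze bottle that has no nozzle, level with its rim. The bottle is of white plastic, 150 mm tall, 68 mm across, with a bare threaded neck 48 mm across; it stands upright on the table (rim 150 mm above the table). z is up.
- big_nozzle_tip (a point): top of the bigger spare nozzle, the one that fits the open bottle: a red plastic cone on a ribbed skirt 54 mm across, 75 mm tall, standing upright on its skirt in the tray (its top is 78 mm above the table). z is up.
- small_nozzle_tip (a point): top of the smaller spare nozzle: the same red cone form, skirt 37 mm across, 62 mm tall, upright in the tray (its top is 65 mm above the table). It does not fit the open bottle; not to be pointed at. z is up.
- wide_bottle_tip (a point): tip of the nozzle on the capped wide bottle, which has the same white body as the open one, 68 mm across; tip 205 mm above the table. Complete; not to be pointed at. z is up.
- slim_bottle_tip (a point): tip of the nozzle on the capped slim bottle, white, 54 mm across; tip 186 mm above the table. Complete; not to be pointed at. z is up.
- tongs: steel serving tongs lying flat in the tray, one arm on the tray floor and the other sprung open above it: 240 mm long, 34 mm wide at the scalloped heads, the upper tip about 50 mm above the table; origin half-way along, underside; x runs along them to the tips. A bystander.
- tray: shallow stainless sheet pan on the table, fixed, 240 mm along its x, 290 mm along its y, walls 25 mm high and 3 mm thick, floor 3 mm thick; origin at the centre of its underside. It holds the two spare nozzles and the tongs.
- open_bottle: the open bottle; origin at the centre of its underside.
- wide_bottle: the capped wide bottle; origin at the centre of its underside.
- slim_bottle: the capped slim bottle; origin at the centre of its underside.
- big_nozzle: the bigger spare nozzle; origin at the centre of its underside.
- small_nozzle: the smaller spare nozzle; origin at the centre of its underside.
Things that resemble listed ones, but are neither listed nor needed, are in the scene too. Leave any purple look-alike of the big_nozzle alone. Leave any brown look-alike of the open_bottle alone.

How it is judged:
By the outcome, as a careful person would: the job done as asked, in the order asked, and still so for the second after the job is handed in, with the robot touching nothing.
It also fails if it takes over 48 s, if anything falls off the work surface, if the arm or the gripper's body presses on something with over 40 N, if the wrist force passes 120 N, or if a joint passes its speed limit or range.

### The arm

A 6-joint arm with a two-finger parallel gripper is mounted at the origin on the work surface. World frame = base frame: x ahead of the robot, y to its left, z up, the work surface at z = 0. Lengths are in m, angles in degrees, forces in N, time in s.
With the tool pointing down it reaches from about 0.35 to 1 m from the base axis. Payload 7.1 kg.
Tool frame: the origin (TCP) lies at the very end of the fingers, on their centre line; the grasp point (between the pads) lies 19 mm behind it; z points along the fingers, y is the line along which they close (so a half turn about z gives the same grasp; the last joint's range is limited). The gripper opens to 85 mm and grips with 20 to 120 N. Pads are 22 mm wide; open, the fingers measure 114 mm over their backs; the gripper's body (76 mm by 85 mm) begins 54 mm behind the grasp point. The pads swing forward as they close: fully open they stand 13 mm farther back than shut.
Start: joints at [70.13, 24.242, 93.386, -0, 62.372, -1.089], TCP at [0.201, 0.592, 0.231] pointing down, gripper open.
Joint ranges: [-172.04, 172.04], [-51.8, 120.97], [4.93, 147.93], [-75.15, 255.16], [6.16, 154.13], [-145.62, 145.62]. Speed limits (degrees/s): [136.94, 136.94, 172.46, 180, 180, 180].

### API

Orientations are given as a 3x3 rotation matrix whose columns are the frame's x, y, z axes.
In Python, from station import readout, imaging, order gives the robot as it stands.
- The arm moves only by the shell command python3 -m jog 'ROWS' [OPENING] [FORCE]. ROWS is a JSON object of lists of equal length, an entry for each row: "translation": the shift along the tool's x, y, z in cm, a list of three; "dr": the turn, a rotation vector about the tool's x, y, z in degrees, a list of three. In form: {"translation": [[dx, dy, dz], ...], "dr": [[rx, ry, rz], ...]}. A call has 1 to 12 rows; each row shifts and turns the commanded pose from where the row before left it, along the tool's axes as they then stand; what a row does not reach is not made up. A row lasts 1/8 s, in which the tool goes at most 62.5 mm and 10.7 degrees, less where a joint would pass 70% of its speed; a pose out of reach is approached as far as the arm can. A call with a gripper value outside its range is refused whole. OPENING is the closure, from -1 (fully open) to 1 (shut), set as the call begins (- or left out, the last holds). The fingers move at their own pace and stop on an object; FORCE is the grip in N (left out, the last holds). Time passes only in rows, so rows that do not move let the fingers close. It gives the time, the measured TCP pose, the force, the opening and the grip force at its end, in the units of the state.
- readout.observe(): the state, without advancing time (a new reading comes with each control period).
- imaging.capture(name): name is "side" or "top"; returns (picture, depth): 480x640x3 uint8, red, green, blue; 480x640 float32, m along the optical axis (not along the pixel's ray), 0 where there is no reading.
- imaging.camera_info(name): a dict with "fx", "fy", "cx", "cy" (pixels), "distortion" ([k1, k2, p1, p2, k3] as OpenCV has them; the pictures are not rectified), "R" (3x3) and "t" (3): a world point X has camera coordinates R X + t. Camera axes: x right, y down, z forward; pixel columns grow to the right and rows downward; lengths in m; the calibration is good to about 2 mm. A picture is of the moment at which its call begins. camera_info takes no time and is no camera call.
- order.finish_job(): hands the job in; it is judged then, once.
The state is a dict: "clock": time; "q": joint angles; "qd": joint speeds; "joint_torque": joint torques, N m; "ee_pos": TCP position; "tool_rot": TCP orientation; "wrist_force": force on the tool from outside, world axes, zero at the start; "ft_torque": the same for the moment, N m; "finger_gap": finger opening in m; "finger_force": force on a finger pad.
Only numpy, scipy, OpenCV 4.12 (cv2) and the standard library are available. Lean on these libraries where they do the work, as an engineer would, in place of code of your own. Each camera call takes 0.05 s, during which the arm holds its last target. There are 200 camera calls.

## Working session

There is one attempt and no reset: what is moved stays moved. The work goes in short steps, Python scripts to look and compute and a shell command to move; the robot and the scene stay as the last step left them, time stands still between calls to the robot, and variables do not carry over. Pictures are saved under pics/ and viewed, at most 10 in all, crops included, and the job is handed in when it is done.

```bash
mkdir -p pics; python3 - <<'E'
from station import readout, imaging
import cv2,numpy as np
for n in("top","side"):
    p,d=imaging.capture(n); cv2.imwrite(f"pics/{n}.png",p[:,:,::-1]); np.savez(f"{n}.npz",p=p,d=d)
    c=imaging.camera_info(n); print(n,{k:np.round(v,3).tolist() for k,v in c.items() if not isinstance(v,str)})
s=readout.observe();print(s["clock"],s["ee_pos"],np.round(s["tool_rot"],3),s["finger_gap"])
E
```

```text
top {'fx': 535.593, 'fy': 535.593, 'cx': 319.103, 'cy': 251.079, 'distortion': [-0.064, 0.0, 0.0, 0.0, 0.0], 'R': [[-0.022, -1.0, -0.02], [-0.994, 0.024, -0.103], [0.103, 0.018, -0.994]], 't': [0.088, 0.546, 1.114]}
side {'fx': 535.164, 'fy': 535.164, 'cx': 323.815, 'cy': 228.361, 'distortion': [-0.023, 0.0, 0.0, 0.0, 0.0], 'R': [[0.886, -0.463, -0.001], [-0.3, -0.573, -0.763], [0.353, 0.676, -0.647]], 't': [-0.439, 0.319, 0.992]}
0.1 [0.20102634 0.59125744 0.2306118 ] [[-0.947  0.322 -0.   ]
 [ 0.322  0.947 -0.001]
 [ 0.    -0.001 -1.   ]] 0.08541554663456136
```

View pics/top.png

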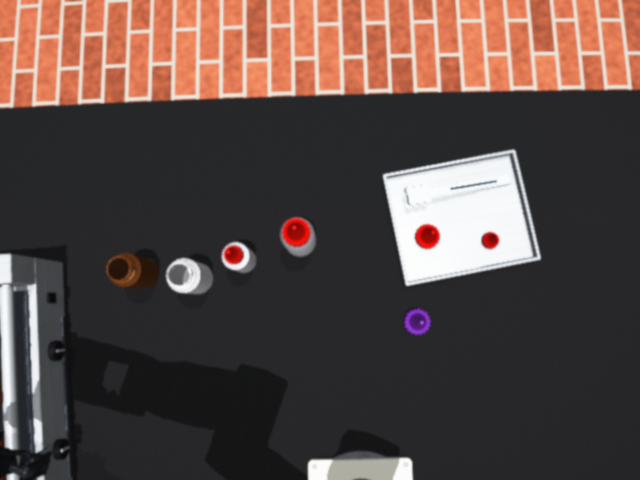

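View pics/side.png

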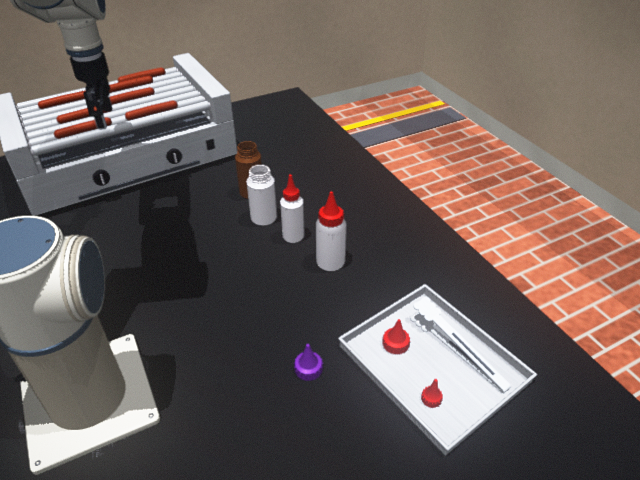

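The top view shows these candidates:
- **Bottles without a nozzle:** white at (183,275) and brown at (124,269). The white one is the open bottle; the brown is the look-alike.
- **Capped bottles:** slim at (234,254) and wide at (297,232).
- **Loose nozzles:** red at (427,236), which is larger, red at (490,240), which is smaller, and purple at (417,321), the look-alike. I take (427,236) as the big nozzle.

The gripper starts over a roller grill. Next I'll measure these points and check them in one enlarged crop.

```bash
cat > h.py <<'E'
import cv2,numpy as np
from station import imaging
def ray(n,uv):
    c=imaging.camera_info(n);K=np.array([[c["fx"],0,c["cx"]],[0,c["fy"],c["cy"]],[0,0,1]])
    x=cv2.undistortPoints(np.float64(uv).reshape(-1,1,2),K,np.array(c["distortion"]))[:,0]
    R=np.array(c["R"]);t=np.array(c["t"])
    return -R.T@t,np.c_[x,np.ones(len(x))]@R
def plane(n,uv,z):
    o,d=ray(n,uv); return o+d*((z-o[2])/d[:,2])[:,None]
def cloud(n,d):
    v,u=np.mgrid[:480,:640]; o,r=ray(n,np.c_[u.ravel(),v.ravel()])
    P=(o+r*d.reshape(-1,1)).reshape(480,640,3); P[d<=0]=np.nan; return P
E
python3 - <<'E'
from h import *
for n in("top","side"):
    f=np.load(n+".npz");p=f["p"];P=cloud(n,f["d"]);hsv=cv2.cvtColor(p,cv2.COLOR_RGB2HSV)
    red=((hsv[...,0]<6)|(hsv[...,0]>174))&(hsv[...,1]>190)&(hsv[...,2]>90)&(P[...,1]<.45)&(P[...,2]>0)&(P[...,2]<.25)
    k,l,s,c=cv2.connectedComponentsWithStats(red.astype(np.uint8))
    for i in range(1,k):
        if s[i,4]<40: continue
        Q=P[l==i]; zt=np.nanpercentile(Q[:,2],99.5); t=Q[Q[:,2]>zt-.012]
        print(n,"red",c[i].round(),s[i].tolist(),"ztop",zt.round(3),"tip",np.nanmedian(t,0).round(3),"mean",np.nanmean(Q,0).round(3))
        if n=="side":
            v,u=np.nonzero(l==i); vt=v.min();ut=u[v<=vt+1].mean()
            for z in(.205,.186,.078,.065): print("   tip plane",z,plane(n,[[ut,vt+1]],z).round(3))
    w=(hsv[...,1]<60)&(hsv[...,2]>70)&(P[...,2]>.1)&(P[...,2]<.17)&(abs(P[...,1])<.55)&(P[...,0]>.25)&(P[...,0]<.7)
    k,l,s,c=cv2.connectedComponentsWithStats(w.astype(np.uint8))
    for i in range(1,k):
        if s[i,4]<60: continue
        Q=P[l==i];r=Q[Q[:,2]>.143]
        print(n,"white",c[i].round(),s[i].tolist(),"zmax",np.nanmax(Q[:,2]).round(3),len(r))
        if len(r)>8: print("  rim box",r.min(0).round(3),r.max(0).round(3),"mid",((r.min(0)+r.max(0))/2).round(3))
    if n=="side":
        a=P[60:215,:260];  print("grill zmax",np.nanpercentile(a[...,2][(a[...,1]<.8)],[50,90,99]).round(3))
a=np.load("top.npz")["p"];b=np.load("side.npz")["p"]
r=lambda x:cv2.resize(x,(400,300),interpolation=cv2.INTER_CUBIC)
im=np.vstack([np.hstack([r(a[225:315,100:220]),r(a[190:295,390:530])]),np.hstack([r(b[130:235,220:360]),r(b[300:420,350:510])])])
cv2.imwrite("pics/crop.png",im[:,:,::-1])
E
```

```text
top red [296. 232.] [283, 219, 27, 27, 555] ztop 0.205 tip [0.573 0.116 0.199] mean [0.572 0.116 0.162]
top red [427. 236.] [416, 225, 23, 23, 397] ztop 0.077 tip [ 0.575 -0.157  0.072] mean [ 0.574 -0.155  0.036]
top red [490. 240.] [483, 233, 15, 15, 171] ztop 0.065 tip [ 0.564 -0.293  0.058] mean [ 0.563 -0.29   0.031]
top red [233. 254.] [225, 247, 17, 16, 216] ztop 0.187 tip [0.534 0.24  0.184] mean [0.533 0.237 0.152]
top white [301. 242.] [280, 222, 35, 30, 232] zmax 0.14 0
top white [239. 259.] [222, 243, 28, 27, 270] zmax 0.139 0
top white [186. 276.] [166, 259, 37, 34, 628] zmax 0.154 122
  rim box [0.475 0.32  0.143] [0.522 0.369 0.154] mid [0.498 0.344 0.149]
side red [291. 190.] [283, 175, 16, 25, 228] ztop 0.187 tip [0.533 0.239 0.181] mean [0.531 0.234 0.15 ]
   tip plane 0.205 [[0.522 0.214 0.205]]
   tip plane 0.186 [[0.533 0.239 0.186]]
   tip plane 0.078 [[0.594 0.383 0.078]]
   tip plane 0.065 [[0.602 0.4   0.065]]
side red [331. 212.] [319, 192, 24, 34, 501] ztop 0.204 tip [0.572 0.115 0.199] mean [0.568 0.107 0.16 ]
   tip plane 0.205 [[0.573 0.116 0.205]]
   tip plane 0.186 [[0.585 0.138 0.186]]
   tip plane 0.078 [[0.655 0.266 0.078]]
   tip plane 0.065 [[0.663 0.282 0.065]]
side white [259. 180.] [246, 164, 28, 32, 681] zmax 0.155 138
  rim box [0.471 0.317 0.143] [0.52  0.368 0.155] mid [0.495 0.343 0.149]
side white [291. 205.] [280, 197, 23, 16, 242] zmax 0.125 0
side white [330. 231.] [316, 219, 30, 21, 391] zmax 0.133 0
grill zmax [0.119 0.212 0.389]
```

View pics/crop.png

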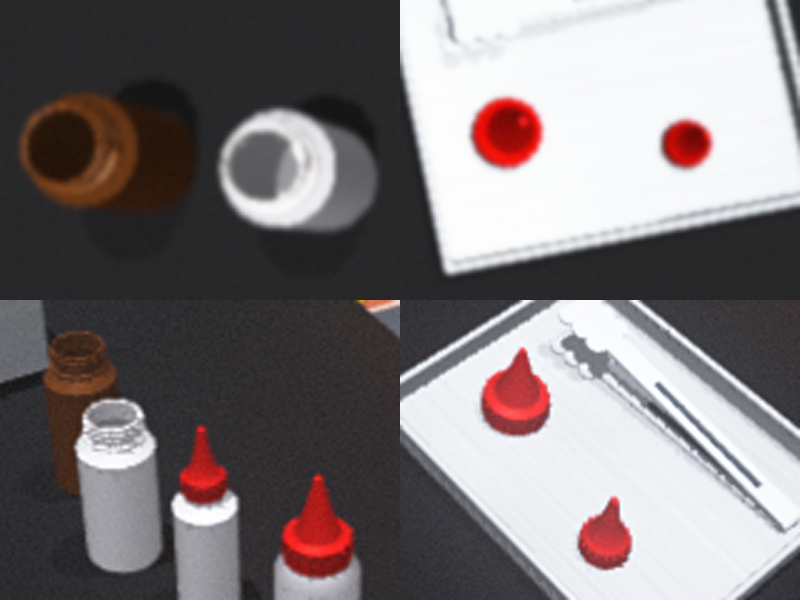

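The crop confirms the identities. The bare white neck is beside the brown look-alike, and of the two red nozzles in the tray the left one is bigger, 23 px across against 15 px.

| Point | Measured position (m) | Height check |
|---|---|---|
| Open mouth | (0.497, 0.344, 0.150) | matches the given rim height |
| Big nozzle tip | (0.575, -0.157, 0.078) | matches the given tip height |

I'll shut the fingers and rise before crossing.

```bash
python3 -m jog '{"translation":[[0,0,-3],[0,0,-3],[0,0,-3],[0,0,-3],[0,0,0]],"dr":[[0,0,0],[0,0,0],[0,0,0],[0,0,0],[0,0,0]]}' 1 20
python3 -m jog '{"translation":[[-3,-1.2,0],[-3,-1.2,0],[-3,-1.2,0],[-3,-1.2,0],[-3,-1.2,0],[-3,-1.2,0],[-3,-1.2,0],[-3,-1.2,0],[-3,-1.2,0],[-3,-1.2,0],[-3,-1.2,0],[-3,-0.7,0]],"dr":[[0,0,0],[0,0,0],[0,0,0],[0,0,0],[0,0,0],[0,0,0],[0,0,0],[0,0,0],[0,0,0],[0,0,0],[0,0,0],[0,0,0]]}'
cat > g.py <<'E'
import sys,numpy as np
from station import readout
s=readout.observe();R=np.array(s["tool_rot"]);d=np.array(eval(sys.argv[1]))-s["ee_pos"]
print(s["clock"],np.round(s["ee_pos"],4),"tool cm",(R.T@d*100).round(2),R[:,2].round(3),s["finger_gap"],np.round(s["q"],1))
E
python3 g.py '[.497,.344,.19]'
```

```text
clock: 0.72
ee_pos: [0.2015, 0.5927, 0.3536]
tool_rot: [[-0.947, 0.322, 0.001], [0.322, 0.947, 0.004], [-0.0, 0.004, -1.0]]
wrist_force: [0.2, 0.6, -0.1]
finger_gap: 0.0
finger_force: 0.0
clock: 2.22
ee_pos: [0.4974, 0.3429, 0.3495]
tool_rot: [[-0.947, 0.322, -0.002], [0.322, 0.947, -0.001], [0.002, -0.002, -1.0]]
wrist_force: [-0.0, -1.5, -0.1]
finger_gap: -0.0002
finger_force: 0.0
2.225 [0.4974 0.3429 0.3495] tool cm [ 0.05  0.12 15.95] [-0.002 -0.001 -1.   ] -0.0002380608835178624 [ 33.5  16.2  89.    0.   74.9 -37.7]
```

Directly above the mouth; now I'll descend to 4 cm over the rim and check.

```bash
python3 -m jog '{"translation":[[0,0.1,2],[0,0,2],[0,0,2],[0,0,2],[0,0,2],[0,0,2],[0,0,2],[0,0,1.5],[0,0,0.5],[0,0,0],[0,0,0]],"dr":[[0,0,0],[0,0,0],[0,0,0],[0,0,0],[0,0,0],[0,0,0],[0,0,0],[0,0,0],[0,0,0],[0,0,0],[0,0,0]]}'
python3 g.py '[.497,.344,.19]'
python3 - <<'E'
from station import imaging
import cv2
p,d=imaging.capture("side");cv2.imwrite("pics/hover1.png",cv2.resize(p[80:280,150:400],(750,600))[:,:,::-1])
E
```

```text
clock: 3.6
ee_pos: [0.498, 0.3454, 0.192]
tool_rot: [[-0.947, 0.322, 0.001], [0.322, 0.947, 0.001], [-0.001, 0.001, -1.0]]
wrist_force: [-0.3, -0.0, -0.8]
finger_gap: 0.0004
finger_force: 0.0
3.6 [0.498  0.3454 0.192 ] tool cm [ 0.05 -0.17  0.2 ] [ 0.001  0.001 -1.   ] 0.0003521192877350946 [ 33.6  25.3  97.6  -0.   57.  -37.6]
```

View pics/hover1.png

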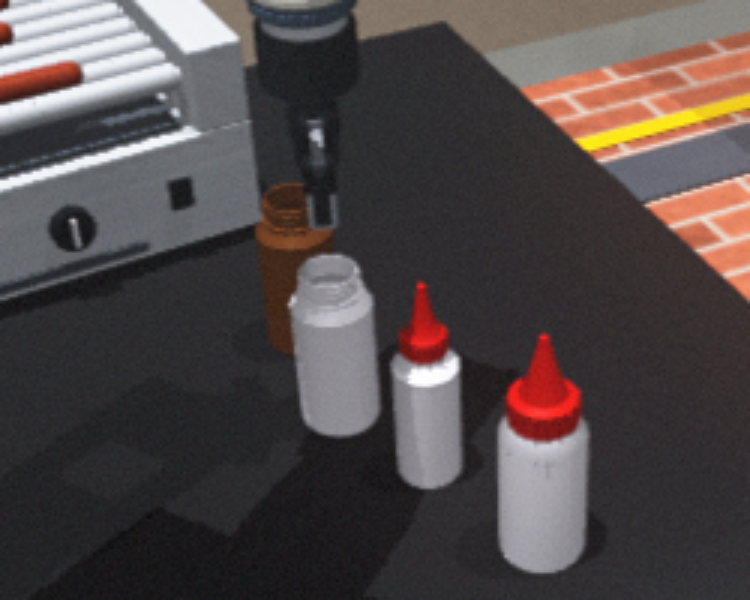

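The side view shows the fingertips at crop (322,225), right over the white bottle's mouth at (328,270) with a clear gap. I'll hold there for 3 s, then rise and cross high on the robot's side of the capped bottles.

```bash
Z='[0,0,0]'
python3 -m jog '{"translation":[[0,-0.1,0.2],[0,0,0],[0,0,0],[0,0,0],[0,0,0],[0,0,0],[0,0,0],[0,0,0],[0,0,0],[0,0,0],[0,0,0],[0,0,0]],"dr":[[0,0,0],[0,0,0],[0,0,0],[0,0,0],[0,0,0],[0,0,0],[0,0,0],[0,0,0],[0,0,0],[0,0,0],[0,0,0],[0,0,0]]}'
python3 -m jog '{"translation":[[0,0,0],[0,0,0],[0,0,0],[0,0,0],[0,0,0],[0,0,0],[0,0,0],[0,0,0],[0,0,0],[0,0,0],[0,0,0],[0,0,0]],"dr":[[0,0,0],[0,0,0],[0,0,0],[0,0,0],[0,0,0],[0,0,0],[0,0,0],[0,0,0],[0,0,0],[0,0,0],[0,0,0],[0,0,0]]}'
python3 -m jog '{"translation":[[0,0,-2],[0,0,-3],[0,0,-3],[0,0,-3],[0,0,-3],[0,0,-2],[0,0,0]],"dr":[[0,0,0],[0,0,0],[0,0,0],[0,0,0],[0,0,0],[0,0,0],[0,0,0]]}'
python3 -m jog '{"translation":[[0,-2.7,0],[0,-2.7,0],[0,-2.7,0],[0,-2.7,0],[0,-2.7,0],[0,-2.7,0],[0,-2.7,0],[0,-2.7,0],[0,-2.7,0],[0,-2.4,0]],"dr":[[0,0,0],[0,0,0],[0,0,0],[0,0,0],[0,0,0],[0,0,0],[0,0,0],[0,0,0],[0,0,0],[0,0,0]]}'
python3 -m jog '{"translation":[[-2.3,-1.8,0],[-2.3,-1.8,0],[-2.3,-1.8,0],[-2.3,-1.8,0],[-2.3,-1.8,0],[-2.3,-1.8,0],[-2.3,-1.8,0],[-2.3,-1.8,0],[-2.3,-1.8,0],[-2.3,-1.8,0],[0,0,0]],"dr":[[0,0,0],[0,0,0],[0,0,0],[0,0,0],[0,0,0],[0,0,0],[0,0,0],[0,0,0],[0,0,0],[0,0,0],[0,0,0]]}'
python3 g.py '[.575,-.157,.118]'
```

```text
clock: 5.15
ee_pos: [0.4973, 0.3442, 0.1893]
tool_rot: [[-0.947, 0.322, 0.0], [0.322, 0.947, 0.0], [-0.0, 0.0, -1.0]]
wrist_force: [0.7, -0.4, -0.6]
finger_gap: -0.0002
finger_force: 0.0
clock: 6.65
ee_pos: [0.4973, 0.3442, 0.1893]
tool_rot: [[-0.947, 0.322, -0.0], [0.322, 0.947, -0.0], [0.0, -0.0, -1.0]]
wrist_force: [-0.6, -0.5, 0.4]
finger_gap: -0.0
finger_force: 0.0
clock: 7.52
ee_pos: [0.4979, 0.3447, 0.351]
tool_rot: [[-0.947, 0.322, 0.003], [0.322, 0.947, 0.002], [-0.002, 0.003, -1.0]]
wrist_force: [-1.1, -0.3, 1.2]
finger_gap: -0.0
finger_force: 0.0
clock: 8.78
ee_pos: [0.4103, 0.0905, 0.348]
tool_rot: [[-0.947, 0.322, -0.002], [0.322, 0.947, -0.0], [0.002, -0.001, -1.0]]
wrist_force: [0.4, -0.3, 0.4]
finger_gap: -0.0001
finger_force: 0.0
clock: 10.15
ee_pos: [0.5712, -0.1543, 0.3474]
tool_rot: [[-0.946, 0.324, -0.002], [0.324, 0.946, 0.0], [0.002, -0.0, -1.0]]
wrist_force: [-0.1, 0.0, 0.5]
finger_gap: -0.0002
finger_force: 0.0
10.15 [ 0.5712 -0.1543  0.3474] tool cm [-0.5  -0.13 22.94] [-0.002  0.    -1.   ] -0.0001849700228890243 [-16.3  15.1  90.8  -0.   74.2 -87.4]
```

```bash
python3 -m jog '{"translation":[[-0.5,-0.1,2],[0,0,2.5],[0,0,2.5],[0,0,2.5],[0,0,2.5],[0,0,2.5],[0,0,2.5],[0,0,2.5],[0,0,2],[0,0,1.2],[0,0,0.2],[0,0,0]],"dr":[[0,0,0],[0,0,0],[0,0,0],[0,0,0],[0,0,0],[0,0,0],[0,0,0],[0,0,0],[0,0,0],[0,0,0],[0,0,0],[0,0,0]]}'
python3 g.py '[.575,-.157,.118]'
python3 - <<'E'
from station import imaging
import cv2
p,d=imaging.capture("side");cv2.imwrite("pics/hover2.png",cv2.resize(p[200:440,280:580],(750,600))[:,:,::-1])
E
```

```text
clock: 11.65
ee_pos: [0.5757, -0.1555, 0.1206]
tool_rot: [[-0.947, 0.322, 0.0], [0.322, 0.947, -0.0], [-0.0, 0.0, -1.0]]
wrist_force: [-0.1, -0.5, 0.1]
finger_gap: 0.0001
finger_force: 0.0
11.65 [ 0.5757 -0.1555  0.1206] tool cm [ 0.02 -0.17  0.26] [ 0. -0. -1.] 8.059541010957036e-05 [-16.3  30.1 101.1   0.   48.7 -87.5]
```

View pics/hover2.png

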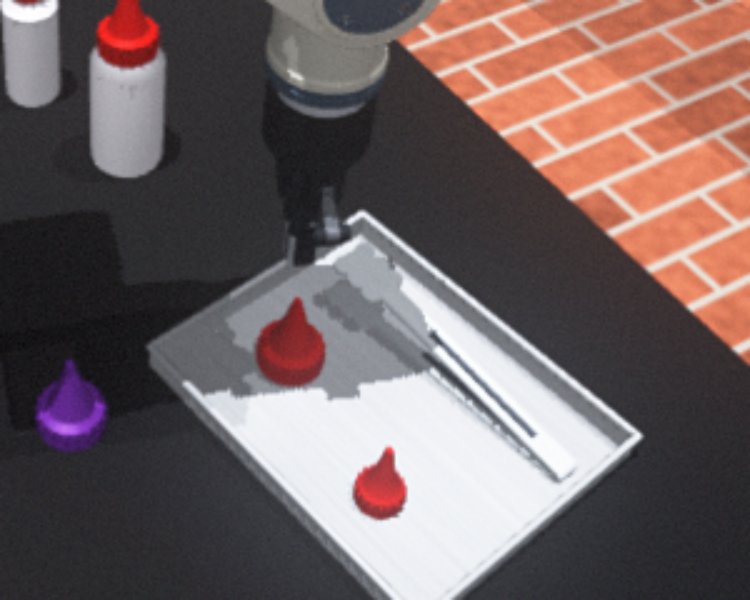

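The fingertips at crop (303,262) are about 4 cm above the big red nozzle's tip at (295,298), and nothing is touched. I'll make one small correction, hold for 3 s and hand in.

```bash
python3 -m jog '{"translation":[[0,-0.1,0.2],[0,0,0],[0,0,0],[0,0,0],[0,0,0],[0,0,0],[0,0,0],[0,0,0],[0,0,0],[0,0,0],[0,0,0],[0,0,0]],"dr":[[0,0,0],[0,0,0],[0,0,0],[0,0,0],[0,0,0],[0,0,0],[0,0,0],[0,0,0],[0,0,0],[0,0,0],[0,0,0],[0,0,0]]}'
python3 -m jog '{"translation":[[0,0,0],[0,0,0],[0,0,0],[0,0,0],[0,0,0],[0,0,0],[0,0,0],[0,0,0],[0,0,0],[0,0,0],[0,0,0],[0,0,0]],"dr":[[0,0,0],[0,0,0],[0,0,0],[0,0,0],[0,0,0],[0,0,0],[0,0,0],[0,0,0],[0,0,0],[0,0,0],[0,0,0],[0,0,0]]}'
python3 -c "from station import order;print(order.finish_job())"
```

```text
clock: 13.2
ee_pos: [0.5752, -0.1566, 0.1183]
tool_rot: [[-0.947, 0.322, 0.0], [0.322, 0.947, -0.0], [-0.0, -0.0, -1.0]]
wrist_force: [0.2, -0.3, -0.1]
finger_gap: -0.0003
finger_force: 0.0
clock: 14.7
ee_pos: [0.5752, -0.1565, 0.1183]
tool_rot: [[-0.947, 0.322, 0.0], [0.322, 0.947, 0.0], [-0.0, 0.0, -1.0]]
wrist_force: [0.4, -0.1, -1.1]
finger_gap: 0.0001
finger_force: 0.0
the job is handed in; nothing more can be done
None
```

The job is handed in at 14.7 s: the arm pointed about 4 cm above the open white bottle's mouth for 3 s, then about 4 cm above the bigger red nozzle, where it finished, with no sign of contact in the force readings or pictures.

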